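# Lengthen the telescopic battery cradle and load a battery

## Robot

A 6-joint arm with a two-finger parallel gripper is mounted at the origin on a cart in front of the work surface, level with it; the furniture and walls round the work are solid. World frame = base frame: x ahead of the robot, y to its left, z up, the work surface at z = 0. Lengths are in m, angles in rad, forces in N, time in s.
With the tool pointing down it reaches from about 0.325 to 0.9 m from the base axis. Payload 6.1 kg.
Tool frame: the origin (TCP) lies on the front face of the gripper's body, between the roots of the fingers; the fingertips stand 70 mm ahead of it and the grasp point (between the pads) lies 51 mm ahead of it; z points along the fingers, y is the direction in which the jaws open and shut (so a half turn about z gives the same grasp; the last joint's range is limited). The gripper opens to 87 mm and grips with 3 to 60 N. Pads are 19 mm wide; open, the fingers measure 117 mm over their backs; the gripper's body (75 mm by 190 mm) begins 51 mm behind the grasp point.
Start: joints at [1.195, 0.22, 1.526, -0, 1.395, -0.126], TCP at [0.155, 0.606, 0.292] pointing down, gripper open.
Joint ranges: [-2.98, 2.98], [-0.91, 2.08], [0.09, 2.57], [-1.24, 4.39], [0.2, 2.65], [-2.68, 2.68]. Speed limits (rad/s): [2.57, 2.57, 3.01, 3.14, 3.14, 3.14].

## Interface

Orientations are given as a unit quaternion [x, y, z, w].
In Python, from cell import monitor, grab_frame, workorder, masks_of, spot_point gives the robot as it stands.
- The arm moves only by the tool send_rows, never from a script. Its argument "deltas" is a list of rows, each a list of 7 numbers: the turn, a rotation vector about the world's x, y, z in rad, then the shift along the world's x, y, z in cm, then the opening, from 0 (shut) to 1 (fully open). A call has 1 to 10 rows; each row shifts and turns the commanded pose from where the row before left it; what a row does not reach is not made up. A row lasts 1/12 s, in which the tool goes at most 41.7 mm and 7.16 degrees, less where a joint would pass 70% of its speed; a pose out of reach is approached as far as the arm can. A call is refused whole if a number of a shift passes 4.17 or a number of a turn 0.125, either way. A call with a gripper value outside its range is refused whole. The fingers move at their own pace and stop on an object; "squeeze" is the grip in N (left out, the last holds). Time passes only in rows, so rows that do not move let the fingers close. It gives the time, the measured TCP pose, the force and the opening at its end, in the units of the state.
- monitor.observe(): the state, without advancing time (a new reading comes with each control period).
- grab_frame(name): name is "scene" or "top" or "wrist"; returns a dict with "frame" (400x640x3 uint8, blue, green, red), "camera_matrix" (3x3 intrinsics, pixels), "dist_coeffs" ([k1, k2, p1, p2, k3] as OpenCV has them; the pictures are not rectified), "R" (3x3) and "t" (3): a world point X has camera coordinates R X + t. Camera axes: x right, y down, z forward; pixel columns grow to the right and rows downward; lengths in m; the calibration is good to about 2 mm. A picture is of the moment at which its call begins. There is no depth.
- workorder.job_done(): hands the job in, once; it reports no verdict.
Trained networks look in a picture, given as the dict that the camera call returned (one of the last four; its "shot" number tells which), for a name from the list of things; names that differ only in an ending like _2 or _b are one class to them, and where a whole thing is asked for, a point or a joint stands for the part that bears it (a point fixed in the world has none). Each returns a list of dicts, best first, with "conf" (0 to 1); they miss things now and then, are a little off and sometimes report something else, mostly with a low value. They report only what shows in the picture. A call takes as long as a camera call. They do not tell look-alikes from the thing itself.
- masks_of(picture, target): "pixels" (400x640 bool, what is visible of it).
- spot_point(picture, target): "location" ([x, y, z] in m, in world coordinates, good to about 4 mm: a listed point, or the origin of a listed thing).
The state is a dict: "time_s": time; "q": joint angles; "qd": joint speeds; "effort": joint torques, N m; "tool_pos": TCP position; "tcp_rot": TCP orientation; "contact_force": force on the tool from outside, world axes, zero at the start; "torque": the same for the moment, N m; "gripper_width": finger opening in m.
Only numpy, scipy, OpenCV 4.12 (cv2) and the standard library are available. Lean on these libraries where they do the work, as an engineer would, in place of code of your own. Each camera call takes 0.05 s, during which the arm holds its last target.

## Task

The telescopic cradle on the bench is set too short for the black battery that lies alone on the left. Press in the cradle's red sprung button, slide the aluminium sleeve with the orange stop outward until the button pops out through the next hole, and ease off as soon as it locks, never forcing the sleeve against the button; then lay the battery flat in the lane, lengthwise between the blue and the orange stop, let go, and leave everything else where it stands.

Things in the scene. Friction and masses are not known exactly. Their poses are not given: they have to be found in the camera images.
- cradle: Telescopic cradle, fixed to the bench: grey base plate 140 (x) x 230 (y) x 10 mm, origin at the centre of its underside; y along the tube and the lane, the sleeve slides out to +y; x away from the robot at yaw 0. Tube line at x = +45 mm, lane at x = -37 mm. Black guides 8 mm high on the plate flank the lane, 41 mm apart, at y = 18 to 30 and 67 to 79 mm. Blue tube clamp, 66 mm high, at the -y end.
- blue_stop (a point): Centre of the inner (+y) face of the blue fixed stop in the lane, 22 mm over the bench; its top is 34 mm over the bench; axes as cradle.
- orange_stop (a point): On the inner (-y) face of the orange stop arm, at the lane's centre line; the arm sits on the +y end of the sleeve and crosses the lane, 8 mm thick, from 22 to 60 mm over the bench. At the start 24 mm from the blue stop. Axes as cradle.
- release (a point): Fixed point on the centre line of the square aluminium sleeve at the button, 45 mm over the bench; axes as cradle. The sleeve is 26x26 mm, its underside 22 mm over the base plate, free on both sides; at the start it spans -88 to +53 mm in y of here, first hole here. It slides over a fixed inner tube that carries the button. Pinched here across x, one finger presses the button flush.
- button_tip (a point): Tip of the red button (10 mm across, round end) that sticks out 6 mm through a 12 mm hole in the sleeve's face toward -x of the cradle (toward the robot). It does not slide with the sleeve.
- button (a joint): How far the button is pressed (m): 0 fully out, 0.006 flush with the sleeve's face, 0.008 held under the sleeve's wall. Spring 1.5 N when out, 3.5 N at 0.008. Pressed less than about 0.004 it locks the sleeve; when flush, about 4 to 9 N on the sleeve along +y makes the round tip slip under the wall and the sleeve comes free.
- sleeve (a joint): How far the sleeve is slid out toward +y (m): 0 at the start, end 0.070; friction about 2 N. The next hole is in a brass plate on the same face, 50 mm to -y of the first, but slot-mounted up to 10 mm either way, so where the button pops (0.039 to 0.061) must be felt. There it locks within 1 mm; over 12 N between button and hole edge damages the button.
- lane (a point): Where the battery's middle goes: on top of the base plate (10 mm over the bench), on the lane's centre line, half-way between the stops for the nominal next hole (stops then 74 mm apart; 64 to 84 with the slots). Axes as cradle; the battery lies along y.
- pack_center (a point): Middle of the black battery, lying on its side: 33 x 56 x 24 mm (x, y, z), long axis y, 12 mm over what it lies on. Grasp across its 33 mm width. Either end may face either stop. Behind it (+x) stands an open carton 98 mm high, so a wide hand should lie along the bench edge.
- flux_tin: Flat round flux tin, red lid, 53 mm across, 20 mm high; a bystander; origin at the centre of its underside.
- solder_spool: Reel of solder wire with green flanges, standing flat, 55 mm across, 30 mm high; a bystander; origin at the centre of its underside.
- side_cutters: Small side cutters with red handles, 48x132x12 mm, lying flat; a bystander; origin at the centre of its underside.
- glue_jar: White jar with blue screw lid, 52 mm across, 62 mm high; a bystander; origin at the centre of its underside.
- tape_roll: Roll of masking tape lying flat, 105 mm across, 45 mm high; a bystander; origin at the centre of its underside.
- marker: Marker pen, 15x141x15 mm, lying along y; a bystander; origin at the centre of its underside.
Things that resemble listed ones, but are neither listed nor needed, are in the scene too. What is shaped like the part that bears pack_center but purple is not meant.

How it is judged:
On the way, in this order (a step that is already met when the one before it is completed fails the run):
1. the button has been pressed and the sleeve has left the first hole (value of joint sleeve above 0.012 m and value of joint button above 0.006 m).
2. the button has popped out through the next hole (value of joint sleeve between 0.036 and 0.064 m and value of joint button below 0.0015 m), for 0.2 s.
At the end, for the whole second after the job is handed in: Sleeve locked in the next hole (slid out 36 to 64 mm), button out (pressed under 1.5 mm); battery flat on the base plate between the stops: middle within 6 mm across, 15 mm along and 3 mm in height of its place, within 0.08 rad of the lane, tilt under 0.05 rad, at rest (all of step 2 and x of pack_center in the frame of lane between -0.006 and 0.006 m and y of pack_center in the frame of lane between -0.015 and 0.015 m and z of pack_center in the frame of lane between 0.009 and 0.015 m and angle between the y axis of pack_center and the y axis of lane, either way round below 0.08 rad and angle between pack_center's own z axis and vertical below 0.05 rad and linear speed of pack below 0.02 m/s); the robot touches nothing.
It fails at once if the sleeve is forced against the button (more than 12 N between them) (contact force between button and sleeve above 12 N).
It fails at once if another loose thing is shifted by more than 30 mm (distance of any of flux_tin, solder_spool, side_cutters, glue_jar, tape_roll, marker from where it was at the start of the episode above 0.03 m).
It also fails if it takes over 53 s, if anything falls off the work surface, if the arm or the gripper's body presses on something with over 40 N, if the wrist force passes 120 N, or if a joint passes its speed limit or range.

## Working session

There is one attempt and no reset: what is moved stays moved. The work goes in short steps, Python scripts to look and compute and a tool call to move; the robot and the scene stay as the last step left them, time stands still between calls to the robot, and variables do not carry over. Pictures are saved under pics/ and viewed, and the job is handed in when it is done.

Besides the shell and the picture viewer there is one more tool, called after "Call:" as name([rows], argument=value, ...), one row to a line, values as JSON. send_rows: Moves the arm, as the interface text tells. Its arguments: {"type":"object","properties":{"deltas":{"type":"array","items":{"type":"array","items":{"type":"number"}}},"squeeze":{"type":"number"}},"required":["deltas"]}

```bash
mkdir -p pics; ls; cat > h.py <<'E'
import numpy as np, cv2
from cell import monitor, grab_frame, workorder, masks_of, spot_point
def pix(p,X):
    r,_=cv2.Rodrigues(np.array(p["R"])); return cv2.projectPoints(np.array([X],float),r,np.array(p["t"],float),np.array(p["camera_matrix"],float),np.array(p["dist_coeffs"],float))[0].reshape(-1)
def ray(p,uv,z):
    K=np.array(p["camera_matrix"],float);n=cv2.undistortPoints(np.array([[uv]],float),K,np.array(p["dist_coeffs"],float)).reshape(2)
    R=np.array(p["R"]);t=np.array(p["t"]);d=R.T@np.array([n[0],n[1],1]);c=-R.T@t
    return c+d*(z-c[2])/d[2]
E
python3 - <<'E'
from h import *
print(monitor.observe())
for n in ["top","scene"]:
    p=grab_frame(n); cv2.imwrite(f"pics/{n}0.png",p["frame"])
    for t in ["cradle","blue_stop","orange_stop","release","button_tip","lane","pack_center","marker","glue_jar","tape_roll","flux_tin","solder_spool","side_cutters"]:
        for d in spot_point(p,t)[:3]: 
            print(n,t,np.round(d["location"],4),round(d["conf"],2),np.round(pix(p,d["location"])))
E
```

```text
pics
{'time_s': 0.0, 'q': array([ 1.19491810e+00,  2.21212458e-01,  1.52762179e+00, -4.40459197e-06,
        1.39471354e+00, -1.26131172e-01]), 'qd': array([-6.37983049e-05, -7.31274710e-04, -1.80335977e-03, -7.99567821e-04,
        8.29424027e-04,  5.70931407e-04]), 'effort': array([ 9.08172333e-04, -4.94607067e+01, -3.87382758e+01,  7.00073317e-02,
        5.68267680e-02, -1.31071383e-04]), 'tool_pos': array([0.15431489, 0.6051392 , 0.29113995]), 'tcp_rot': array([ 1.24548804e-01,  9.92213001e-01, -9.47468311e-04, -2.40704631e-04]), 'contact_force': array([ 0.65361515, -1.00402776,  0.05906058]), 'torque': array([ 0.02124075, -0.01962155, -0.04917665]), 'gripper_width': 0.08710188043495534}
top cradle [ 4.660e-01 -3.219e-01 -3.000e-04] 0.58 [432. 208.]
top blue_stop [ 0.4316 -0.2997  0.0208] 0.92 [428. 218.]
top blue_stop [0.3739 0.2405 0.0138] 0.42 [254. 256.]
top orange_stop [ 0.4347 -0.2772  0.0285] 0.81 [421. 217.]
top orange_stop [ 0.568  -0.4531  0.0049] 0.38 [467. 173.]
top release [ 0.508  -0.342   0.0448] 0.66 [439. 191.]
top lane [ 0.4364 -0.2648  0.0114] 0.69 [416. 218.]
[... 1158 characters left out ...]
7 -0.4504  0.0009] 0.71 [427. 283.]
scene pack_center [0.7288 0.4535 0.0123] 0.51 [302. 143.]
scene pack_center [0.3712 0.2406 0.0088] 0.49 [257. 197.]
scene pack_center [ 0.4366 -0.2759  0.029 ] 0.41 [357. 263.]
scene marker [ 0.6466 -0.0972  0.0011] 0.69 [370. 215.]
scene marker [ 0.4392 -0.2629  0.0112] 0.17 [355. 264.]
scene glue_jar [ 0.457   0.4959 -0.0023] 0.53 [244. 163.]
scene tape_roll [0.5891 0.4739 0.0041] 0.74 [273. 153.]
scene flux_tin [ 3.864e-01 -9.750e-02 -1.000e-04] 0.62 [312. 246.]
scene solder_spool [ 5.729e-01 -4.494e-01  5.000e-04] 0.68 [427. 282.]
scene side_cutters [ 0.4571  0.4933 -0.0023] 0.57 [244. 163.]
scene side_cutters [ 0.4106  0.4419 -0.0027] 0.42 [241. 172.]
```

```bash
python3 - <<'E'
import cv2
t=cv2.imread("pics/top0.png");s=cv2.imread("pics/scene0.png")
cv2.imwrite("pics/top0c.png",cv2.resize(t[140:290,370:520],(600,600),interpolation=cv2.INTER_CUBIC))
cv2.imwrite("pics/sc0c.png",cv2.resize(s[220:330,310:470],(800,550),interpolation=cv2.INTER_CUBIC))
E
```

```text
(no output)
```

View pics/top0.png

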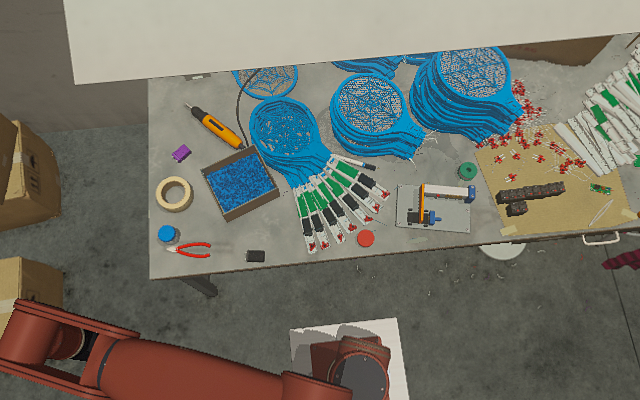

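View pics/scene0.png

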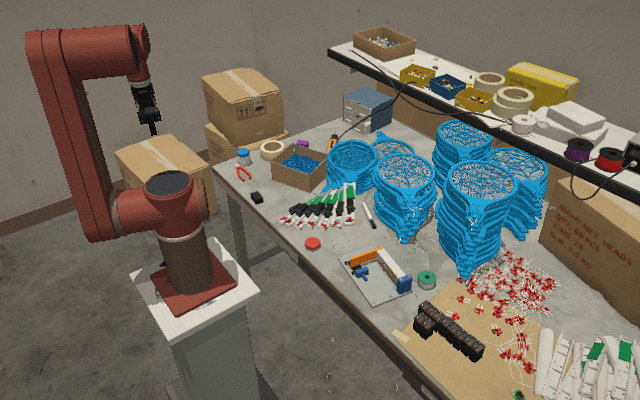

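```bash
echo
```

```text
(no output)
```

View pics/top0c.png

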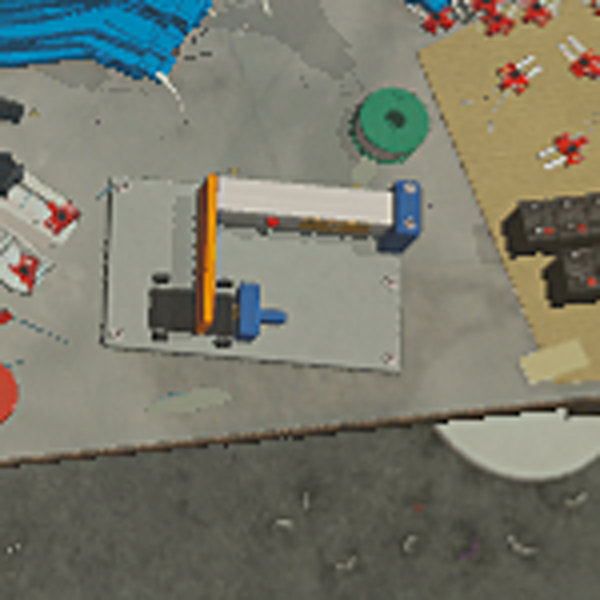

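View pics/sc0c.png

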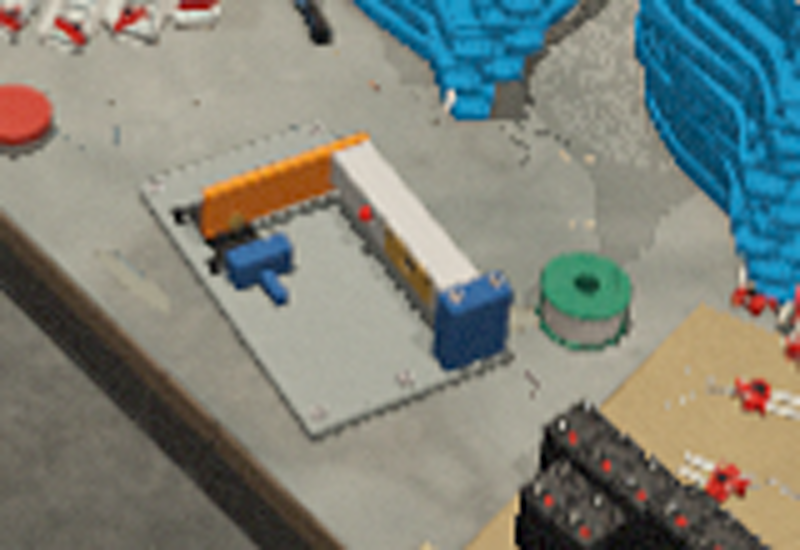

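The top view (640x400) shows the battery at (255,256), the carton behind it, the cradle at (432,208) with its button and brass plate on the near face, and a purple decoy at (181,153). I'll move over the battery first, turning the jaw toward x on the way.

Call:
send_rows([
  [0,0,-0.12,2.0,-3.5,0,1],
  [0,0,-0.12,2.0,-3.5,0,1],
  [0,0,-0.12,2.0,-3.5,0,1],
  [0,0,-0.12,2.0,-3.5,0,1],
  [0,0,-0.12,2.0,-3.5,0,1],
  [0,0,-0.12,2.0,-3.5,0,1],
  [0,0,-0.12,2.0,-3.5,0,1],
  [0,0,-0.12,2.0,-3.5,0,1],
  [0,0,-0.12,2.0,-3.5,0,1],
  [0,0,-0.12,2.0,-3.5,0,1],
])

```text
time_s: 2.23
tool_pos: [0.355, 0.2539, 0.2926]
tcp_rot: [0.665, 0.747, 0.001, 0.0]
contact_force: [0.6, 1.1, -0.6]
gripper_width: 0.087
```

```bash
python3 - <<'E'
from h import *
s=monitor.observe();print(s["time_s"],s["tool_pos"],s["tcp_rot"],s["q"])
p=grab_frame("wrist"); cv2.imwrite("pics/w1.png",p["frame"]);np.save("w1.npy",p,allow_pickle=True)
print(np.round(p["R"],3),np.round(-np.array(p["R"]).T@p["t"],3))
for d in spot_point(p,"pack_center"): print(d)
t=grab_frame("top");cv2.imwrite("pics/top1.png",t["frame"])
E
```

```text
2.2333 [0.35499827 0.25388752 0.29261424] [6.65119311e-01 7.46736871e-01 5.41991279e-04 2.33893871e-04] [ 4.39763994e-01 -2.50314861e-01  1.99109313e+00 -4.82004242e-06
  1.39963379e+00  3.24275961e-01]
[[ 0.993  0.115  0.002]
 [ 0.11  -0.955  0.275]
 [ 0.034 -0.273 -0.961]] [0.347 0.328 0.386]
{'location': [0.73, 0.4503, 0.0131], 'conf': 0.76}
{'location': [0.3692, 0.2369, 0.008], 'conf': 0.63}
```

View pics/w1.png

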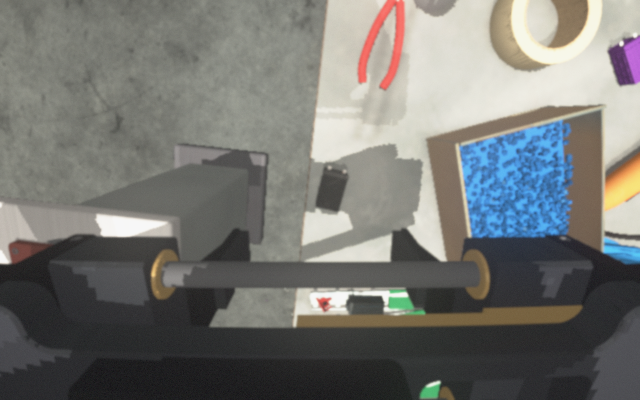

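View pics/top1.png

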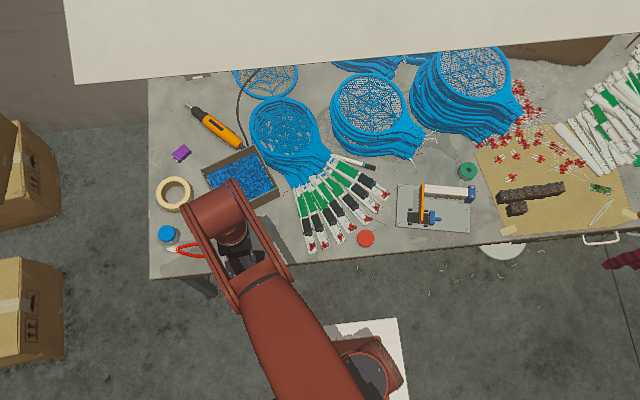

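The wrist view shows the battery at (332,188), almost along world y, with the carton's near edge at column ~430. Next I'll measure the battery's pose and its distance to the carton.

```bash
python3 - <<'E'
from h import *
p=np.load("w1.npy",allow_pickle=True).item()
f=p["frame"][150:220,300:370]; cv2.imwrite("pics/w1c.png",cv2.resize(f,(560,560),interpolation=cv2.INTER_CUBIC))
for uv,z in [((427,139),.098),((459,145),.098),((443,240),.098),((428,150),0),((445,236),0.0)]: print(uv,ray(p,uv,z))
E
```

```text
(427, 139) [0.45469713 0.31963549 0.098     ]
(459, 145) [0.48813101 0.31784092 0.098     ]
(443, 240) [0.49580845 0.21530786 0.098     ]
(428, 150) [0.49587678 0.30283122 0.        ]
(445, 236) [5.48031347e-01 1.83595884e-01 5.55111512e-17]
```

View pics/w1c.png

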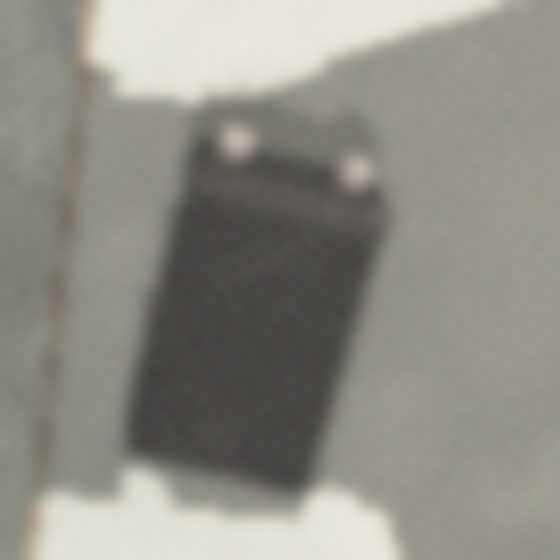

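```bash
python3 - <<'E'
from h import *
p=np.load("w1.npy",allow_pickle=True).item()
c=[ray(p,(300+u/8-.5,150+v/8-.5),.024) for u,v in [(187,195),(382,225),(302,490),(130,448)]]
c=np.array(c);print(c.round(4),c.mean(0)); 
for a,b in [(3,0),(2,1)]:
    d=c[b]-c[a];print(np.linalg.norm(d),np.arctan2(-d[0],d[1]))
for a,b in [(0,1),(3,2)]:
    d=c[b]-c[a];print(np.linalg.norm(d),np.arctan2(d[1],d[0]))
s=monitor.observe();q=s["tcp_rot"]
from scipy.spatial.transform import Rotation as Ro
print(Ro.from_quat(q).as_matrix().round(4))
E
```

```text
[[0.3591 0.2588 0.024 ]
 [0.3906 0.2575 0.024 ]
 [0.3838 0.2118 0.024 ]
 [0.3547 0.2158 0.024 ]] [0.37205914 0.23598581 0.024     ]
0.04317703418003615 -0.10036955086695093
0.046191034475955725 -0.14892251388974975
0.03158566490537618 -0.03926883338001794
0.029303031431651663 -0.13555609466972235
[[-1.149e-01  9.934e-01  9.000e-04]
 [ 9.934e-01  1.149e-01  1.000e-04]
 [ 0.000e+00  9.000e-04 -1.000e+00]]
```

Call:
send_rows([
  [0,0,-0.01,0.6,-4.0,0,1],
  [0,0,-0.01,0.6,-4.0,0,1],
  [0,0,-0.01,0.6,-4.0,0,1],
  [0,0,-0.01,0.6,-4.0,0,1],
  [0,0,-0.01,0.6,-4.0,0,1],
  [0,0,-0.01,0.6,-4.0,0,1],
  [0,0,-0.01,0.6,-4.0,0,1],
  [0,0,-0.01,0.6,-4.0,0,1],
  [0,0,-0.01,0.6,-4.0,0,1],
  [0,0,-0.01,0.6,-4.0,0,1],
])

```text
time_s: 3.22
tool_pos: [0.415, -0.1451, 0.2925]
tcp_rot: [0.699, 0.715, 0.0, 0.0]
contact_force: [1.2, 1.5, 1.3]
gripper_width: 0.0867
```

Call:
send_rows([
  [0,0,0,0.6,-4.0,0,1],
  [0,0,0,0.6,-4.0,0,1],
  [0,0,0,0.6,-4.0,0,1],
  [0,0,0,0.6,-4.0,0,1],
  [0,0,0,0.6,-4.0,0,1],
  [0,0,0,0.6,-4.0,0,1],
  [0,0,0,0,0,0,1],
  [0,0,0,0,0,0,1],
])

```text
time_s: 3.88
tool_pos: [0.4513, -0.3847, 0.2908]
tcp_rot: [0.7, 0.715, 0.0, -0.001]
contact_force: [0.0, -0.0, 0.7]
gripper_width: 0.0868
```

```bash
python3 - <<'E'
from h import *
s=monitor.observe();print(s["time_s"],s["tool_pos"],s["tcp_rot"],s["q"],s["contact_force"])
p=grab_frame("wrist"); cv2.imwrite("pics/w2.png",p["frame"]);np.save("w2.npy",p,allow_pickle=True)
for t in ["cradle","blue_stop","orange_stop","release","button_tip","lane"]:
    for d in spot_point(p,t)[:2]: print(t,np.round(d["location"],4),round(d["conf"],2),np.round(pix(p,d["location"])))
cv2.imwrite("pics/w2c.png",cv2.resize(p["frame"][100:260,170:490],(800,400),interpolation=cv2.INTER_CUBIC))
E
```

```text
3.8833 [ 0.45129667 -0.38467716  0.29076212] [ 6.99517515e-01  7.14614305e-01  3.50109273e-04 -1.23221144e-03] [-8.39064550e-01  1.47208811e-01  1.61288678e+00  5.49879018e-04
  1.38400144e+00 -8.60517854e-01] [ 0.03523138 -0.03158244  0.68865395]
cradle [ 0.4664 -0.3239  0.001 ] 0.93 [332. 129.]
orange_stop [ 0.4369 -0.2784  0.0253] 0.83 [309.  89.]
release [ 0.5059 -0.3347  0.0454] 0.66 [368. 140.]
button_tip [ 0.4917 -0.3351  0.0445] 0.55 [355. 140.]
lane [ 0.4391 -0.2644  0.0111] 0.94 [312.  78.]
```

View pics/w2.png

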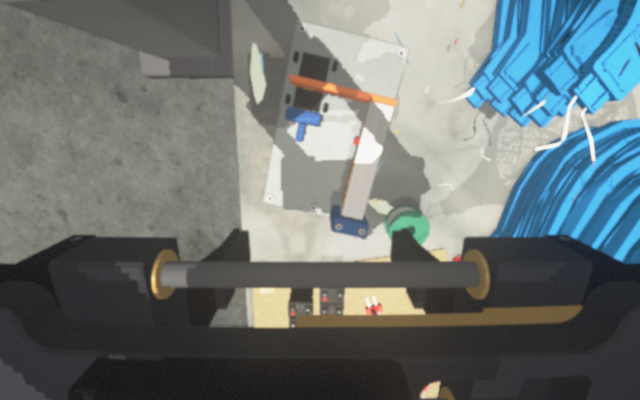

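```bash
python3 - <<'E'
import cv2
f=cv2.imread("pics/w2.png")
cv2.imwrite("pics/w2a.png",cv2.resize(f[10:130,260:420],(800,600),interpolation=cv2.INTER_CUBIC))
cv2.imwrite("pics/w2b.png",cv2.resize(f[120:240,250:410],(800,600),interpolation=cv2.INTER_CUBIC))
E
```

```text
(no output)
```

View pics/w2a.png

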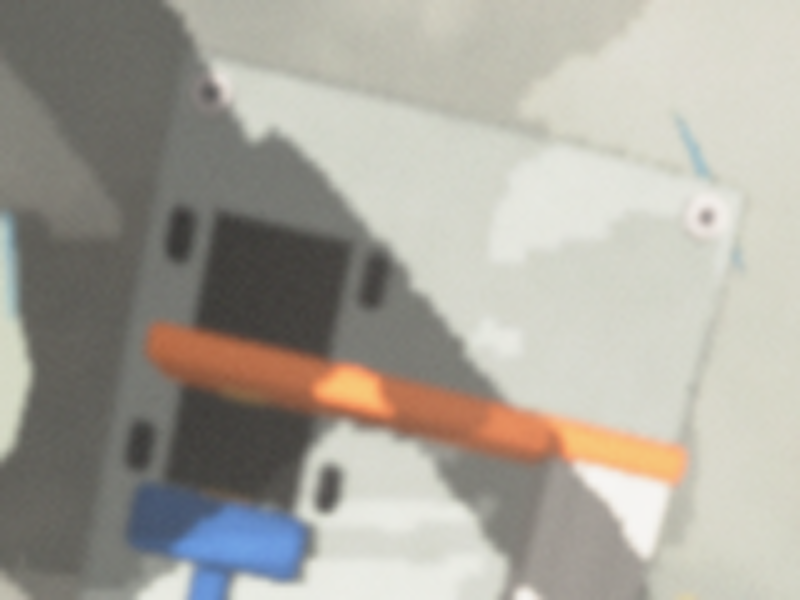

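View pics/w2b.png

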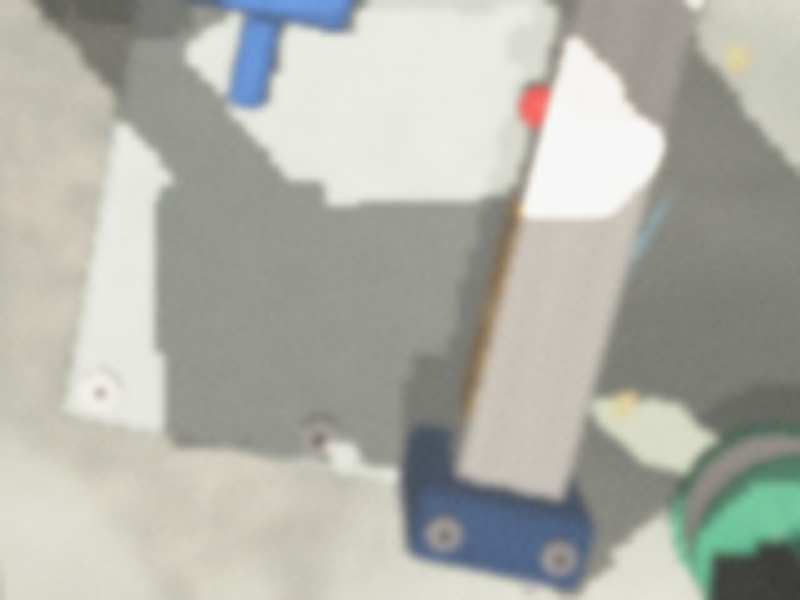

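```bash
cat > fit.py <<'E'
from h import *
from scipy.optimize import least_squares
p=np.load("w2.npy",allow_pickle=True).item()
A=lambda u,v:(260+u/5-.4,10+v/5-.4)
B=lambda u,v:(250+u/5-.4,120+v/5-.4)
obs=[((-.07,.115,.01),A(192,53)),((.07,.115,.01),A(742,190)),((-.07,-.115,.01),B(67,408))]
# far plate edge etc; release y unknown yr: button tip, sleeve end
def P(th,X):
    c,s=np.cos(th[2]),np.sin(th[2]);return np.array([th[0]+c*X[0]-s*X[1],th[1]+s*X[0]+c*X[1],X[2]])
def f(th):
    r=[pix(p,P(th,X))-uv for X,uv in obs]
    r.append(pix(p,P(th,(.045-.013-.006,th[3],.045)))-B(524,107))
    return np.ravel(r)
if __name__=="__main__":
    o=least_squares(f,[.466,-.324,-.1,0]);th=o.x
    print("pose",th.round(4),"res",f(th).round(2))
    for n,X in dict(release=(.045,th[3],.045),btn=(.026,th[3],.045),lane=(-.037,0,.01),sleeve_end=(.045,th[3]+.053,.058),slA=(.032,th[3]-.07,.058),slB=(.058,th[3]-.07,.058),orange=(-.037,th[3]+.053,.06)).items():
        w=P(th,X);print(n,w.round(4),pix(p,w).round(1))
    for i,d in enumerate([ (380,240),(180,235),(140,445),(328,488)]): 
        w=ray(p,A(*d),.018)-np.array([th[0],th[1],0]);c,s=np.cos(th[2]),np.sin(th[2]);print("guide local",(c*w[0]+s*w[1]).round(4),(-s*w[0]+c*w[1]).round(4))
E
python3 fit.py
```

```text
pose [ 0.4656 -0.3255 -0.1997 -0.0051] res [-1.98 -1.46  3.11  0.16 -0.7   2.2  -0.43 -0.11]
release [ 0.5087 -0.3395  0.045 ] [369.8 144.6]
btn [ 0.4901 -0.3357  0.045 ] [354.  140.9]
lane [ 0.4294 -0.3182  0.01  ] [303.4 123.6]
sleeve_end [ 0.5192 -0.2875  0.058 ] [384.6  97.2]
slA [ 0.4821 -0.4055  0.058 ] [345.3 201.7]
slB [ 0.5076 -0.4107  0.058 ] [366.6 206.3]
orange [ 0.4389 -0.2713  0.06  ] [310.1  79. ]
guide local -0.0153 0.0823
guide local -0.0612 0.0732
guide local -0.0613 0.0249
guide local -0.0147 0.0251
```

```bash
python3 - <<'E'
from fit import *
def yaw(a,b,z):
    A_,B_=ray(p,a,z),ray(p,b,z);d=A_-B_;print(A_.round(4),B_.round(4),np.linalg.norm(d).round(4),"yaw",np.arctan2(-d[0],d[1]).round(4))
yaw(B(572,40),B(457,475),.058)
yaw(B(690,20),B(572,495),.058)
yaw(A(200,75),B(67,408),.01)
yaw(A(742,190),A(690,390),.01)
print("x edges")
for a,b,z in [(A(210,55),A(742,190),.01),(B(67,408),B(390,475),.01),(A(155,325),A(685,445),.06)]:
    A_,B_=ray(p,a,z),ray(p,b,z);d=B_-A_;print(A_.round(4),B_.round(4),np.linalg.norm(d).round(4),np.arctan2(d[1],d[0]).round(4))
E
```

```text
[ 0.4989 -0.32    0.058 ] [ 0.4776 -0.4217  0.058 ] 0.1039 yaw -0.2061
[ 0.5247 -0.3151  0.058 ] [ 0.5055 -0.4262  0.058 ] 0.1128 yaw -0.171
[ 0.424  -0.2051  0.01  ] [ 0.3753 -0.4212  0.01  ] 0.2215 yaw -0.222
[ 0.5533 -0.2267  0.01  ] [ 0.5446 -0.2724  0.01  ] 0.0465 yaw -0.1882
x edges
[ 0.4263 -0.2008  0.01  ] [ 0.5533 -0.2267  0.01  ] 0.1296 -0.2009
[ 0.3753 -0.4212  0.01  ] [ 0.4633 -0.4385  0.01  ] 0.0897 -0.1934
[ 0.4184 -0.2673  0.06  ] [ 0.5319 -0.2887  0.06  ] 0.1155 -0.1865
```

Fit so far: cradle yaw is about -0.195 rad and the release point is about (0.508, -0.3385). I'll go to above the release point, with the jaw along the cradle's x.

Call:
send_rows([
  [0,0,-0.054,1.42,1.15,-3.4,0.75],
  [0,0,-0.054,1.42,1.15,-3.4,0.75],
  [0,0,-0.054,1.42,1.15,-3.4,0.75],
  [0,0,-0.054,1.42,1.15,-3.4,0.75],
  [0,0,0,0,0,0,0.75],
  [0,0,0,0,0,0,0.75],
  [0,0,0,0,0,0,0.75],
])

```text
time_s: 4.82
tool_pos: [0.5078, -0.3389, 0.158]
tcp_rot: [0.772, 0.636, -0.0, 0.001]
contact_force: [1.0, 0.3, 0.8]
gripper_width: 0.0657
```

```bash
python3 - <<'E'
from h import *
from scipy.spatial.transform import Rotation as Ro
s=monitor.observe();M=Ro.from_quat(s["tcp_rot"]).as_matrix();print(s["time_s"],s["tool_pos"],M.round(4).tolist(),s["contact_force"],s["gripper_width"])
p=grab_frame("wrist"); cv2.imwrite("pics/w3.png",p["frame"]);np.save("w3.npy",p,allow_pickle=True)
for t in ["cradle","blue_stop","orange_stop","release","button_tip","lane"]:
    for d in spot_point(p,t)[:2]: print(t,np.round(d["location"],4),round(d["conf"],2),np.round(pix(p,d["location"])))
t=grab_frame("scene");cv2.imwrite("pics/s3.png",cv2.resize(t["frame"][200:330,310:470],(800,600),interpolation=cv2.INTER_CUBIC))
E
```

```text
4.8167 [ 0.50778374 -0.33889475  0.15797465] [[0.1919, 0.9814, 0.0013], [0.9814, -0.1919, -0.0017], [-0.0014, 0.0016, -1.0]] [0.9681498  0.34471862 0.81842671] 0.06565150778431551
cradle [ 0.4618 -0.3267 -0.0008] 0.57 [267. 198.]
blue_stop [ 0.4353 -0.3006  0.0225] 0.59 [222. 182.]
orange_stop [ 0.4341 -0.2796  0.0297] 0.81 [210. 158.]
orange_stop [ 0.432  -0.2988  0.0229] 0.67 [218. 181.]
release [ 0.5062 -0.3364  0.046 ] 0.68 [316. 216.]
release [ 0.4343 -0.2983  0.0225] 0.58 [220. 179.]
button_tip [ 0.4945 -0.3363  0.0474] 0.51 [301. 220.]
lane [ 0.437  -0.265   0.0109] 0.61 [217. 137.]
```

View pics/w3.png

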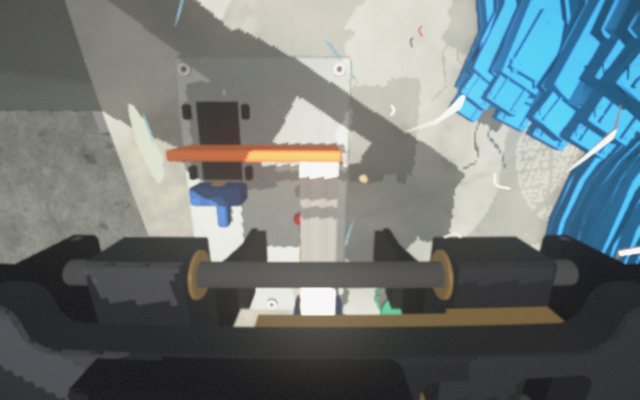

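View pics/s3.png

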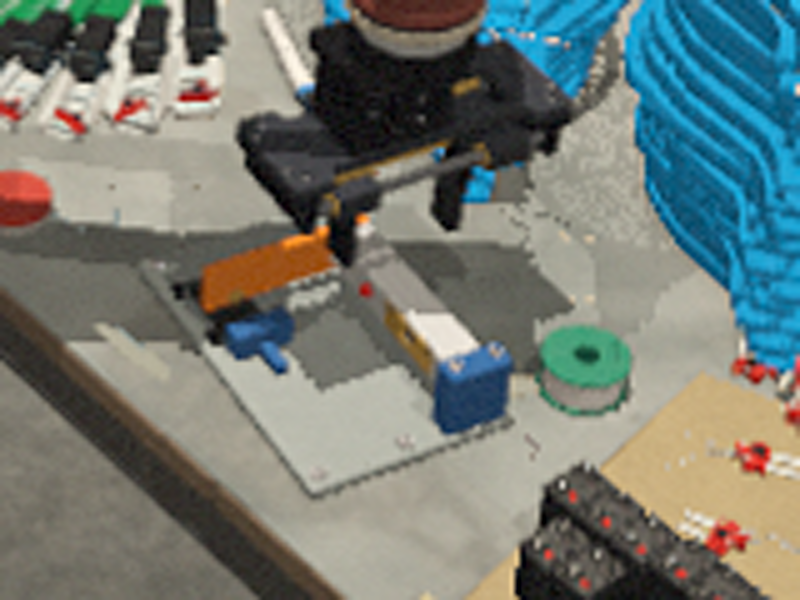

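```bash
python3 - <<'E'
from h import *
p=np.load("w3.npy",allow_pickle=True).item()
f=p["frame"]
cv2.imwrite("pics/w3c.png",cv2.resize(f[140:260,240:400],(800,600),interpolation=cv2.INTER_CUBIC))
a,b=ray(p,(300.5,180),.058),ray(p,(339.5,180),.058);print(a,b,(a+b)/2)
a,b=ray(p,(302,240),.058),ray(p,(338,240),.058);print(a,b,(a+b)/2)
print(ray(p,(296,219),.045))
s=cv2.imread("pics/scene0.png")
cv2.imwrite("pics/s0h.png",cv2.resize(s[250:285,370:410],(800,700),interpolation=cv2.INTER_CUBIC)[:600])
E
```

```text
[ 0.501973   -0.30438074  0.058     ] [ 0.52816    -0.30951146  0.058     ] [ 0.5150665 -0.3069461  0.058    ]
[ 0.49367211 -0.34814782  0.058     ] [ 0.51937092 -0.3531969   0.058     ] [ 0.50652152 -0.35067236  0.058     ]
[ 0.49087266 -0.33588025  0.045     ]
```

View pics/w3c.png

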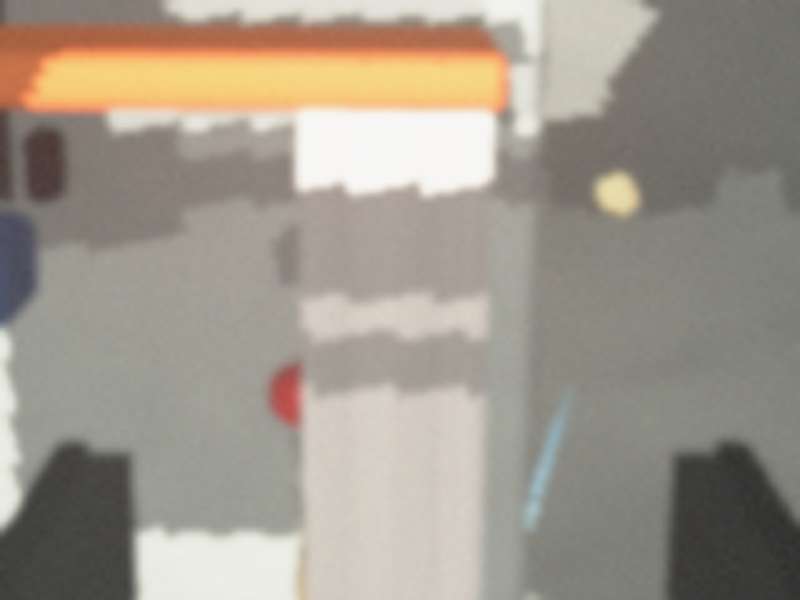

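View pics/s0h.png

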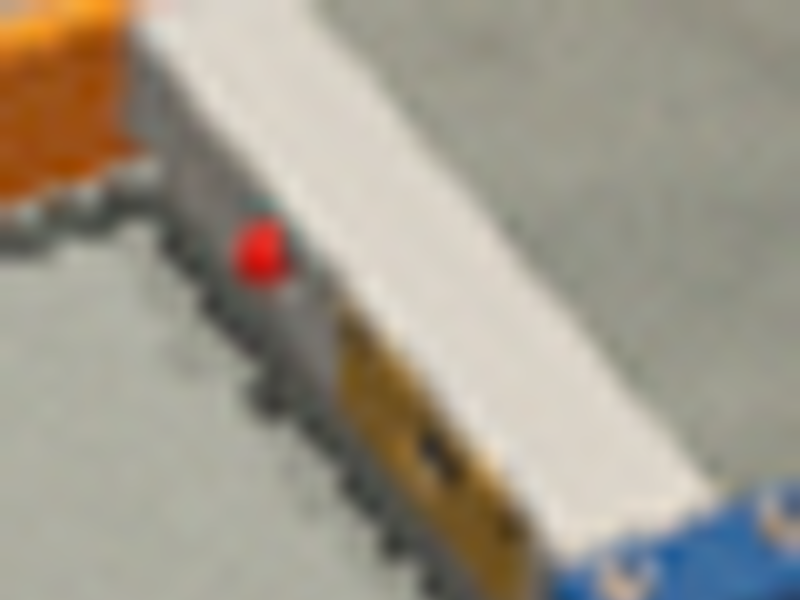

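```bash
python3 - <<'E'
from h import *
p=grab_frame("scene")
c,s=np.cos(-.195),np.sin(-.195); rel=np.array([.508,-.3385,.045])
for d in [0,-.03,-.04,-.045,-.05,-.055,-.06]:
    w=rel+np.array([c*-.013-s*d,s*-.013+c*d,0]); u=pix(p,w); print(d,((u-[370,250]+.5)*20).round())
w=rel+np.array([c*-.018,s*-.018,0]);print(((pix(p,w)-[370,250]+.5)*20).round())
E
```

```text
0 [295. 251.]
-0.03 [397. 376.]
-0.04 [432. 419.]
-0.045 [449. 440.]
-0.05 [467. 462.]
-0.055 [485. 483.]
-0.06 [502. 505.]
[267. 261.]
```

The wrist view shows the button at column 296, row 219, the sleeve centred between the fingers, and square image edges. The brass hole looks about 47 mm behind the button. I'll descend now.

Call:
send_rows([
  [0,0,0,0.08,0,-1.6,0.75],
  [0,0,0,0,0,-1.6,0.75],
  [0,0,0,0,0,-1.5,0.75],
  [0,0,0,0,0,-1.5,0.75],
  [0,0,0,0,0,0,0.75],
  [0,0,0,0,0,0,0.75],
])

```text
time_s: 5.77
tool_pos: [0.5075, -0.338, 0.0934]
tcp_rot: [0.773, 0.635, -0.0, -0.001]
contact_force: [-0.5, -0.4, -0.1]
gripper_width: 0.0653
```

Call:
send_rows([
  [0,0,0,0,0,0,0.25],
  [0,0,0,0,0,0,0.25],
  [0,0,0,0,0,0,0.25],
  [0,0,0,0,0,0,0.25],
  [0,0,0,0,0,0,0.25],
  [0,0,0,0,0,0,0.25],
], squeeze=12)

```text
time_s: 6.27
tool_pos: [0.5079, -0.3385, 0.0946]
tcp_rot: [0.773, 0.635, -0.0, -0.0]
contact_force: [-3.3, 0.4, 3.1]
gripper_width: 0.0331
```

Call:
send_rows([
  [0,0,0,0,0,0,0.2],
  [0,0,0,0,0,0,0.2],
  [0,0,0,0,0,0,0.2],
], squeeze=12)

```text
time_s: 6.52
tool_pos: [0.507, -0.3383, 0.0943]
tcp_rot: [0.773, 0.635, -0.001, -0.001]
contact_force: [-5.7, 0.5, 6.0]
gripper_width: 0.0258
```

Call:
send_rows([
  [0,0,0,-0.05,0.01,0.03,0.2],
  [0,0,0,0,0,0,0.2],
], squeeze=14)

```text
time_s: 6.68
tool_pos: [0.5069, -0.3383, 0.0943]
tcp_rot: [0.773, 0.635, -0.0, -0.001]
contact_force: [-3.9, -0.2, 1.7]
gripper_width: 0.0258
```

Call:
send_rows([
  [0,0,0,0.02,0.1,0,0.2],
  [0,0,0,0.02,0.1,0,0.2],
])

```text
time_s: 6.85
tool_pos: [0.5072, -0.3368, 0.0943]
tcp_rot: [0.773, 0.635, -0.001, -0.0]
contact_force: [-5.0, -4.2, 0.4]
gripper_width: 0.0258
```

Call:
send_rows([
  [0,0,0,0.01,0.05,0,0.2],
  [0,0,0,0,0,0,0.2],
])

```text
time_s: 7.02
tool_pos: [0.5073, -0.3362, 0.0943]
tcp_rot: [0.773, 0.635, -0.001, -0.0]
contact_force: [-5.6, -3.2, 0.9]
gripper_width: 0.0261
```

Call:
send_rows([
  [0,0,0,0.01,0.06,0,0.2],
  [0,0,0,0.01,0.06,0,0.2],
])

```text
time_s: 7.18
tool_pos: [0.5075, -0.3354, 0.0943]
tcp_rot: [0.773, 0.635, -0.001, -0.0]
contact_force: [-4.7, -5.1, 0.3]
gripper_width: 0.0257
```

Call:
send_rows([
  [0,0,0,0.01,0.06,0,0.2],
  [0,0,0,0.01,0.06,0,0.2],
])

```text
time_s: 7.35
tool_pos: [0.5077, -0.3346, 0.0943]
tcp_rot: [0.773, 0.635, -0.001, 0.0]
contact_force: [-5.4, -5.7, -0.2]
gripper_width: 0.0255
```

Call:
send_rows([
  [0,0,0,0.01,0.06,0,0.2],
  [0,0,0,0.01,0.06,0,0.2],
])

```text
time_s: 7.52
tool_pos: [0.5079, -0.3336, 0.0943]
tcp_rot: [0.773, 0.635, -0.001, 0.0]
contact_force: [-5.3, -6.2, -1.2]
gripper_width: 0.026
```

```bash
python3 - <<'E'
from h import *
p=grab_frame("wrist"); cv2.imwrite("pics/w4.png",p["frame"])
np.save("w4.npy",p,allow_pickle=True)
print(monitor.observe()["contact_force"],monitor.observe()["time_s"])
E
```

```text
[-5.15884277 -2.14351505  0.02236512] 7.5667
```

View pics/w4.png

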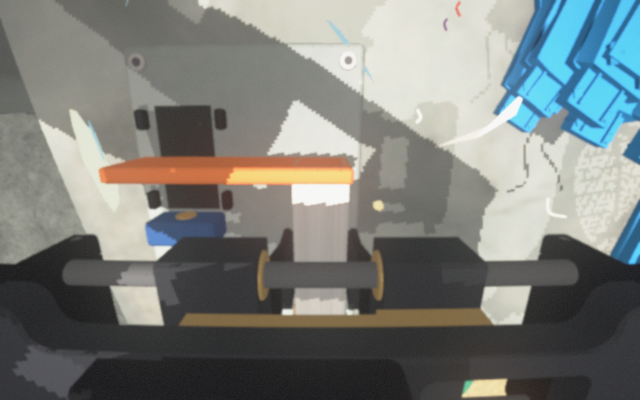

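```bash
python3 - <<'E'
from h import *
c,s=np.cos(-.195),np.sin(-.195)
for n,uvs in [("w3",[(310,162),(290,162)]),("w4",[(310,183.5),(280,183.5)])]:
    p=np.load(n+".npy",allow_pickle=True).item()
    for uv in uvs:
        w=ray(p,uv,.06)-np.array([.508,-.3385,0]);print(n,uv,"local y",(-s*w[0]+c*w[1])*1000)
    for d in [(-.115+.0,0)]: pass
p4=np.load("w4.npy",allow_pickle=True).item();p3=np.load("w3.npy",allow_pickle=True).item()
# plate bolt far corner in both as reference
for p,uv in [(p3,(339.5,69)),(p4,(348,60))]:
    w=ray(p,uv,.011)-np.array([.508,-.3385,0]);print("bolt",(-s*w[0]+c*w[1])*1000)
E
```

```text
w3 (310, 162) local y 44.985052458307464
w3 (290, 162) local y 44.973804187575944
w4 (310, 183.5) local y 50.074669384333546
w4 (280, 183.5) local y 50.081885908743686
bolt 109.99776214944482
bolt 110.31036561083197
```

Sleeve has moved 4.7 mm along with the hand, so it has come free. I'll keep sliding.

Call:
send_rows([
  [0,0,0,0.02,0.1,0,0.2],
  [0,0,0,0.02,0.1,0,0.2],
  [0,0,0,0.02,0.1,0,0.2],
  [0,0,0,0.02,0.1,0,0.2],
  [0,0,0,0.02,0.1,0,0.2],
  [0,0,0,0.02,0.1,0,0.2],
  [0,0,0,0.02,0.1,0,0.2],
  [0,0,0,0.02,0.1,0,0.2],
])

```text
time_s: 8.23
tool_pos: [0.5097, -0.3247, 0.0943]
tcp_rot: [0.773, 0.635, -0.001, -0.0]
contact_force: [-5.2, -3.4, 0.2]
gripper_width: 0.0259
```

Call:
send_rows([
  [0,0,0,0.02,0.1,0,0.2],
  [0,0,0,0.02,0.1,0,0.2],
  [0,0,0,0.02,0.1,0,0.2],
  [0,0,0,0.02,0.1,0,0.2],
  [0,0,0,0.02,0.1,0,0.2],
  [0,0,0,0.02,0.1,0,0.2],
  [0,0,0,0.02,0.1,0,0.2],
  [0,0,0,0.02,0.1,0,0.2],
], squeeze=8)

```text
time_s: 8.9
tool_pos: [0.5113, -0.3168, 0.0943]
tcp_rot: [0.773, 0.635, -0.001, -0.0]
contact_force: [-5.3, -3.9, 0.7]
gripper_width: 0.0258
```

Call:
send_rows([
  [0,0,0,0.0,0.1,0,0.2],
  [0,0,0,0.0,0.1,0,0.2],
  [0,0,0,0.0,0.1,0,0.2],
  [0,0,0,0.0,0.1,0,0.2],
  [0,0,0,0.02,0.1,0,0.2],
  [0,0,0,0.02,0.1,0,0.2],
  [0,0,0,0.02,0.1,0,0.2],
  [0,0,0,0.02,0.1,0,0.2],
  [0,0,0,0.02,0.1,0,0.2],
  [0,0,0,0.02,0.1,0,0.2],
], squeeze=6)

```text
time_s: 9.73
tool_pos: [0.5133, -0.306, 0.0944]
tcp_rot: [0.773, 0.635, 0.0, 0.0]
contact_force: [0.4, -4.3, -6.2]
gripper_width: 0.0259
```

Call:
send_rows([
  [0,0,0,0.02,0.1,0,0.2],
  [0,0,0,0.02,0.1,0,0.2],
  [0,0,0,0,0,0,0.2],
], squeeze=6)

```text
time_s: 9.98
tool_pos: [0.5137, -0.3038, 0.0944]
tcp_rot: [0.773, 0.635, 0.0, -0.0]
contact_force: [2.2, -2.9, -5.6]
gripper_width: 0.0257
```

```bash
python3 - <<'E'
from h import *
p=grab_frame("wrist"); cv2.imwrite("pics/w5.png",p["frame"]);np.save("w5.npy",p,allow_pickle=True)
print(monitor.observe()["contact_force"],monitor.observe()["time_s"])
E
```

```text
[ 2.25840623 -2.40450089 -5.92669252] 10.0333
```

View pics/w5.png

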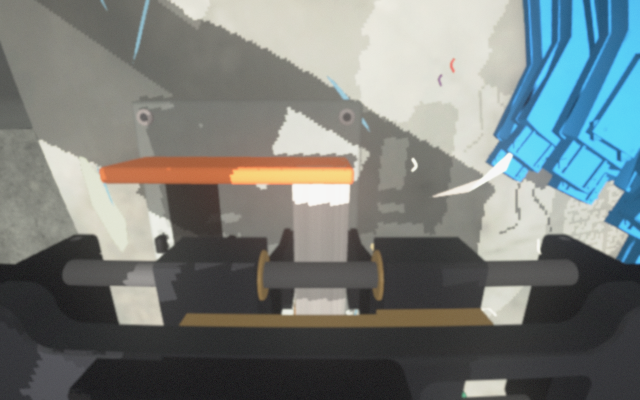

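Call:
send_rows([
  [0,0,0,0.02,0.1,0.03,0.2],
  [0,0,0,0.02,0.1,0,0.2],
  [0,0,0,0.02,0.1,0,0.2],
], squeeze=5)

```text
time_s: 10.28
tool_pos: [0.5142, -0.3013, 0.095]
tcp_rot: [0.773, 0.635, -0.0, 0.0]
contact_force: [0.5, -3.7, -5.2]
gripper_width: 0.0257
```

Call:
send_rows([
  [0,0,0,0.01,0.05,0,0.2],
  [0,0,0,0.01,0.05,0,0.2],
  [0,0,0,0.01,0.05,0,0.2],
])

```text
time_s: 10.53
tool_pos: [0.5146, -0.2998, 0.095]
tcp_rot: [0.773, 0.635, 0.0, 0.0]
contact_force: [1.3, -3.6, -5.1]
gripper_width: 0.0263
```

Call:
send_rows([
  [0,0,0,0.01,0.05,0,0.2],
  [0,0,0,0.01,0.05,0,0.2],
  [0,0,0,0.01,0.05,0,0.2],
])

```text
time_s: 10.78
tool_pos: [0.5149, -0.2982, 0.095]
tcp_rot: [0.773, 0.635, 0.0, 0.0]
contact_force: [2.1, -4.8, -4.5]
gripper_width: 0.0256
```

Call:
send_rows([
  [0,0,0,0.01,0.05,0,0.2],
  [0,0,0,0.01,0.05,0,0.2],
  [0,0,0,0,0,0,0.2],
])

```text
time_s: 11.03
tool_pos: [0.5151, -0.2971, 0.095]
tcp_rot: [0.773, 0.635, 0.0, 0.0]
contact_force: [2.2, -3.6, -4.8]
gripper_width: 0.0257
```

Call:
send_rows([
  [0,0,0,0.01,0.05,0,0.2],
  [0,0,0,0.01,0.05,0,0.2],
  [0,0,0,0,0,0,0.2],
])

```text
time_s: 11.28
tool_pos: [0.5153, -0.2959, 0.095]
tcp_rot: [0.773, 0.635, 0.0, -0.0]
contact_force: [3.0, -1.9, -4.4]
gripper_width: 0.0259
```

Call:
send_rows([
  [0,0,0,0.01,0.05,0,0.2],
  [0,0,0,0.01,0.05,0,0.2],
  [0,0,0,0,0,0,0.2],
])

```text
time_s: 11.53
tool_pos: [0.5155, -0.295, 0.095]
tcp_rot: [0.773, 0.635, 0.0, 0.0]
contact_force: [3.5, -1.2, -3.9]
gripper_width: 0.0259
```

Call:
send_rows([
  [0,0,0,0.01,0.05,0,0.2],
  [0,0,0,0.01,0.05,0,0.2],
  [0,0,0,0,0,0,0.2],
])

```text
time_s: 11.78
tool_pos: [0.5157, -0.2938, 0.0949]
tcp_rot: [0.773, 0.635, 0.0, -0.0]
contact_force: [4.5, 0.2, -2.6]
gripper_width: 0.0259
```

```bash
python3 - <<'E'
from h import *
p=grab_frame("wrist"); cv2.imwrite("pics/w6.png",p["frame"]);np.save("w6.npy",p,allow_pickle=True)
t=grab_frame("scene");
cv2.imwrite("pics/s6.png",np.hstack([cv2.resize(t["frame"][245:290,360:405],(450,450),interpolation=cv2.INTER_CUBIC)]))
cv2.imwrite("pics/w6c.png",cv2.resize(p["frame"][140:260,240:400],(800,600),interpolation=cv2.INTER_CUBIC))
for k in range(3): print(monitor.observe()["contact_force"],monitor.observe()["time_s"])
E
```

```text
[ 3.95506132  0.77788652 -2.32240767] 11.8833
[ 3.95506132  0.77788652 -2.32240767] 11.8833
[ 3.95506132  0.77788652 -2.32240767] 11.8833
```

View pics/s6.png

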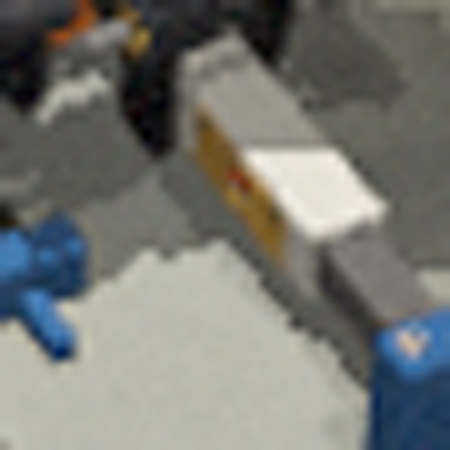

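View pics/w6.png

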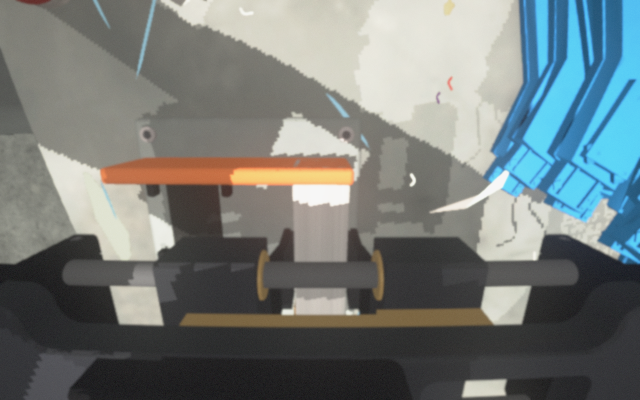

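The brass hole shows red at crop (237,182): the button tip is entering the hole, and the drag has dropped. I'll go on in fine steps.

Call:
send_rows([
  [0,0,0,0.01,0.05,0,0.2],
  [0,0,0,0,0,0,0.2],
])

```text
time_s: 12.05
tool_pos: [0.5158, -0.2934, 0.0949]
tcp_rot: [0.773, 0.635, 0.0, -0.0]
contact_force: [4.8, 0.3, -1.4]
gripper_width: 0.026
```

Call:
send_rows([
  [0,0,0,0.01,0.05,0,0.2],
  [0,0,0,0,0,0,0.2],
])

```text
time_s: 12.22
tool_pos: [0.5159, -0.2931, 0.0949]
tcp_rot: [0.773, 0.635, 0.0, 0.0]
contact_force: [5.4, 0.8, -1.7]
gripper_width: 0.0261
```

```bash
cat > look.py <<'E'
from h import *
import sys
t=grab_frame("scene");n=sys.argv[1]
cv2.imwrite(f"pics/{n}.png",cv2.resize(t["frame"][245:290,360:405],(450,450),interpolation=cv2.INTER_CUBIC))
s=monitor.observe();print(s["contact_force"],s["torque"],s["time_s"],s["tool_pos"])
E
python3 look.py s7
```

```text
[ 5.05639691  0.52718727 -2.70080506] [-0.004686   -0.85157014 -0.06871518] 12.2667 [ 0.51588832 -0.29311889  0.09494432]
```

View pics/s7.png

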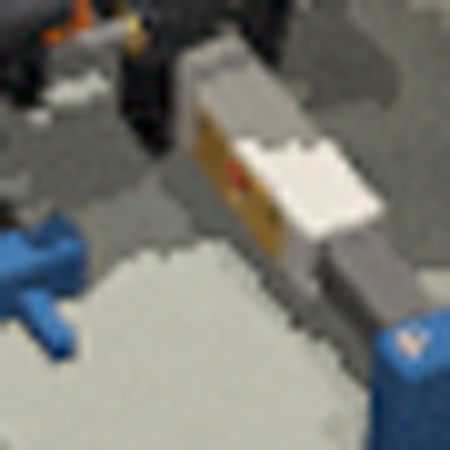

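Call:
send_rows([
  [0,0,0,0.06,0.04,0,0.2],
  [0,0,0,0,0,0,0.2],
])

```text
time_s: 12.43
tool_pos: [0.5161, -0.2927, 0.0949]
tcp_rot: [0.773, 0.635, -0.0, -0.0]
contact_force: [2.8, 1.8, 1.3]
gripper_width: 0.0261
```

Call:
send_rows([
  [0,0,0,0.01,0.05,0,0.2],
  [0,0,0,0.01,0.05,0,0.2],
  [0,0,0,0,0,0,0.2],
])

```text
time_s: 12.68
tool_pos: [0.5162, -0.2919, 0.0949]
tcp_rot: [0.773, 0.635, -0.0, -0.0]
contact_force: [0.4, -0.6, 0.3]
gripper_width: 0.0259
```

Call:
send_rows([
  [0,0,0,0.01,0.05,0,0.2],
  [0,0,0,0,0,0,0.2],
])

```text
time_s: 12.85
tool_pos: [0.5163, -0.2916, 0.0949]
tcp_rot: [0.773, 0.635, -0.0, -0.0]
contact_force: [-0.4, -2.4, 1.1]
gripper_width: 0.0262
```

```bash
python3 look.py s8
```

```text
[-0.21839312 -1.56284411  1.13151168] [-0.38687197  0.1186604  -0.0587338 ] 12.9 [ 0.51628832 -0.29163542  0.09489616]
```

View pics/s8.png

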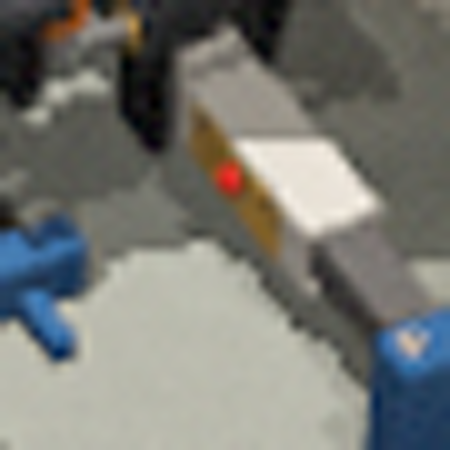

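Button has popped out through the brass hole, bright red at crop (228,178), with a residual pull of only ~1.6 N. I'll let go and rise.

Call:
send_rows([
  [0,0,0,0,0,0,0.7],
  [0,0,0,0,0,0,0.7],
  [0,0,0,0,0,0,0.7],
  [0,0,0,0,0,0,0.7],
  [0,0,0,0,0,0,0.7],
  [0,0,0,0,0,0,0.7],
])

```text
time_s: 13.4
tool_pos: [0.5166, -0.2912, 0.0948]
tcp_rot: [0.773, 0.635, -0.0, -0.0]
contact_force: [-0.5, -0.1, -0.2]
gripper_width: 0.0564
```

Call:
send_rows([
  [0,0,0,0,0,2,0.7],
  [0,0,0,0,0,3,0.7],
  [0,0,0,-1,0,3.9,0.7],
  [0,0,0,-1.4,-1,3.8,0.7],
  [0,0,0,-1.4,-1,3.8,0.7],
  [0,0,0,-1.4,-1,2,0.7],
  [0,0,0,0,0,0,0.7],
  [0,0,0,0,0,0,0.7],
])

```text
time_s: 14.07
tool_pos: [0.4648, -0.3222, 0.2817]
tcp_rot: [0.773, 0.634, 0.0, 0.002]
contact_force: [0.1, -0.5, -0.6]
gripper_width: 0.0611
```

```bash
python3 look.py s9; python3 - <<'E'
from h import *
p=grab_frame("wrist"); cv2.imwrite("pics/w9.png",p["frame"]);np.save("w9.npy",p,allow_pickle=True)
print(monitor.observe()["tcp_rot"])
for t in ["cradle","blue_stop","orange_stop","release","button_tip","lane"]:
    for d in spot_point(p,t)[:2]: print(t,np.round(d["location"],4),round(d["conf"],2),np.round(pix(p,d["location"])))
E
```

```text
[-0.79471643 -0.14136649 -0.45336208] [-0.13772865  0.07241958  0.00912823] 14.1167 [ 0.46452502 -0.32125231  0.27962658]
[ 7.72627751e-01  6.34858423e-01  2.80469675e-05 -1.06789404e-03]
cradle [ 0.4653 -0.3216 -0.0018] 0.72 [320. 176.]
blue_stop [ 0.4341 -0.299   0.0211] 0.72 [291. 166.]
orange_stop [ 0.4428 -0.2305  0.026 ] 0.64 [285. 108.]
release [ 0.5069 -0.3359  0.0458] 0.85 [357. 189.]
button_tip [ 0.4923 -0.3362  0.0439] 0.51 [345. 191.]
lane [ 0.4379 -0.2618  0.0108] 0.88 [289. 135.]
```

View pics/w9.png

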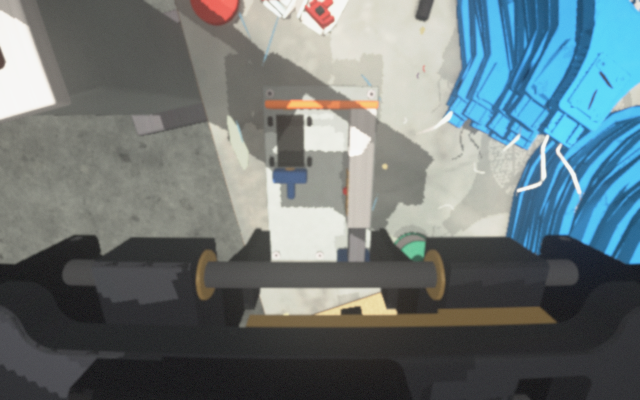

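View pics/s9.png

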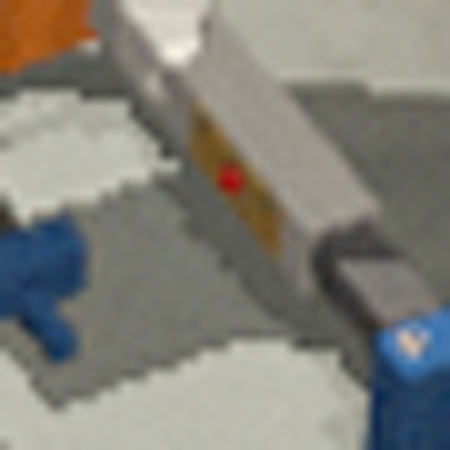

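The sleeve is locked with the button showing red, and the lane is open with its dark pad at (290,140). I'll measure the lane from the guides.

```bash
python3 - <<'E'
import cv2
f=cv2.imread("pics/w9.png");cv2.imwrite("pics/w9c.png",cv2.resize(f[85:205,245:405],(800,600),interpolation=cv2.INTER_CUBIC))
E
```

```text
(no output)
```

View pics/w9c.png

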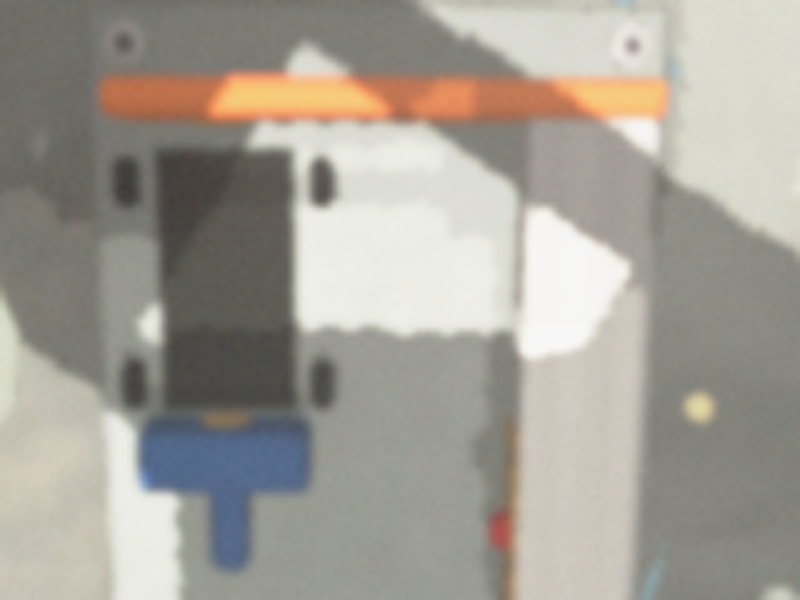

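```bash
python3 - <<'E'
from h import *
p=np.load("w9.npy",allow_pickle=True).item()
C=lambda u,v:(245+u/5-.4,85+v/5-.4)
th=-.195;c,s=np.cos(th),np.sin(th);o=np.array([.437,-.265])
L=lambda w:((c*(w[0]-o[0])+s*(w[1]-o[1]))*1e3,(-s*(w[0]-o[0])+c*(w[1]-o[1]))*1e3)
g=[ray(p,C(*uv),.018) for uv in [(126,182),(323,182),(134,384),(323,384)]]
for w in g: print("guide",w.round(4),np.round(L(w),1))
m=np.mean(g,0);print("guide mean",m.round(4)); 
d=g[0]-g[2];e=g[1]-g[3];print("yaw",np.arctan2(-d[0],d[1]),np.arctan2(-e[0],e[1]))
d=g[1]-g[0];print(np.linalg.norm(d),np.arctan2(d[1],d[0]))
pad=[ray(p,C(*uv),.0105) for uv in [(157,150),(293,150),(163,408),(295,408)]]
print("pad",np.mean(pad,0).round(4),[np.round(L(w),1) for w in pad])
b=[ray(p,C(*uv),.034) for uv in [(140,430),(310,430)]];print("blue",np.mean(b,0).round(4),L(np.mean(b,0)))
ot=[ray(p,C(*uv),.06) for uv in [(105,117),(522,119)]];print("orange",[np.round(L(w),1) for w in ot])
print("sleeve",[np.round(L(ray(p,C(*uv),.058)),1) for uv in [(520,300),(650,300)]])
E
```

```text
guide [ 0.4205 -0.241   0.018 ] [-20.9  20.3]
guide [ 0.4666 -0.2503  0.018 ] [26.2 20.1]
guide [ 0.4108 -0.2885  0.018 ] [-21.1 -28.2]
guide [ 0.4567 -0.2977  0.018 ] [ 25.7 -28.3]
guide mean [ 0.4386 -0.2694  0.018 ]
yaw -0.199570294714779 -0.2053543556662816
0.047037066533885015 -0.19832011424603108
pad [ 0.4381 -0.2692  0.0105] [array([-14.3,  27.7]), array([18.7, 27.6]), array([-15.3, -35.4]), array([ 18.2, -35.5])]
blue [ 0.4326 -0.3017  0.034 ] (np.float64(2.778876290728043), np.float64(-36.81159374717788))
orange [array([-17.6,  34. ]), array([69.2, 33.4])]
sleeve [array([69.9, -4.1]), array([98., -4.])]
```

Lane target is (0.4385, -0.267), yaw ≈ -0.198, and the stop gap is about 70.5 mm. Now I'll go back to the battery.

Call:
send_rows([
  [0,0,0,-0.72,3.9,0,0.75],
  [0,0,0.02,-0.72,3.9,0,0.75],
  [0,0,0.02,-0.72,3.9,0,0.75],
  [0,0,0.02,-0.72,3.9,0,0.75],
  [0,0,0.02,-0.72,3.9,0,0.75],
  [0,0,0.02,-0.72,3.9,0,0.75],
  [0,0,0,-0.72,3.9,0,0.75],
  [0,0,0,-0.72,3.9,0,0.75],
  [0,0,0,-0.72,3.9,0,0.75],
  [0,0,0,-0.72,3.9,0,0.75],
])

```text
time_s: 15.3
tool_pos: [0.3918, 0.0705, 0.2797]
tcp_rot: [0.74, 0.673, 0.0, 0.0]
contact_force: [0.7, 0.2, -0.2]
gripper_width: 0.0652
```

Call:
send_rows([
  [0,0,0,-0.7,3.8,-1.5,0.75],
  [0,0,0,-0.7,3.8,-1.5,0.75],
  [0,0,0,-0.7,3.2,-2,0.75],
  [0,0,0,0,0,-2,0.75],
  [0,0,0,0,0,-1.5,0.75],
  [0,0,0,0,0,0,0.75],
  [0,0,0,0,0,0,0.75],
])

```text
time_s: 15.88
tool_pos: [0.3709, 0.1768, 0.194]
tcp_rot: [0.74, 0.673, -0.001, -0.001]
contact_force: [0.3, -0.2, 0.4]
gripper_width: 0.0656
```

```bash
python3 - <<'E'
from h import *
s=monitor.observe();print(s["time_s"],s["tool_pos"],s["tcp_rot"],s["contact_force"],s["q"])
p=grab_frame("wrist"); cv2.imwrite("pics/w10.png",p["frame"]);np.save("w10.npy",p,allow_pickle=True)
for d in spot_point(p,"pack_center"): print(d,pix(p,d["location"]))
E
```

```text
15.8833 [0.37087516 0.1767922  0.19402656] [ 7.39648192e-01  6.72992480e-01 -1.15370483e-03 -5.85505873e-04] [ 0.29371156 -0.19139324  0.38846078] [ 2.52360385e-01 -2.15653754e-01  2.15496110e+00 -4.50476571e-05
  1.20487252e+00  3.46676985e-01]
{'location': [0.3714, 0.2348, 0.0134], 'conf': 0.86} [314.26704819 135.29205899]
```

View pics/w10.png

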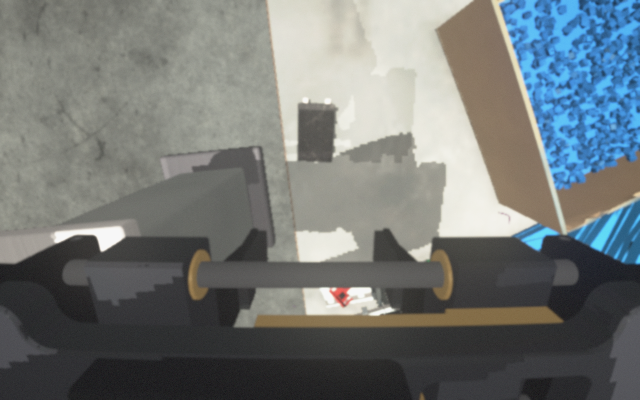

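```bash
python3 - <<'E'
import cv2
f=cv2.imread("pics/w10.png");cv2.imwrite("pics/w10c.png",cv2.resize(f[90:170,270:360],(720,640)[:2],interpolation=cv2.INTER_CUBIC)[:600])
E
```

```text
(no output)
```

View pics/w10c.png

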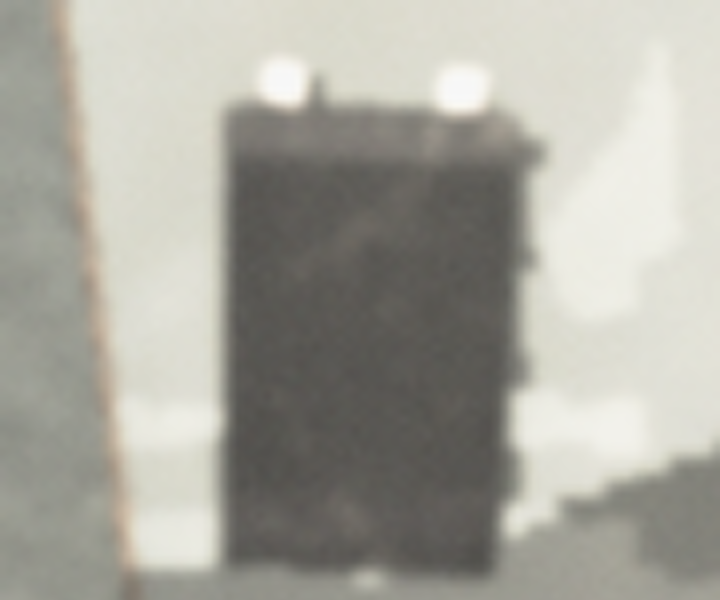

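```bash
python3 - <<'E'
from h import *
p=np.load("w10.npy",allow_pickle=True).item()
C=lambda u,v:(270+u/8-.45,90+v/8-.45)
k=np.array([ray(p,C(*uv),.024) for uv in [(228,107),(520,112),(495,570),(226,567)]])
print(k.round(4),k.mean(0).round(4))
for a,b in [(3,0),(2,1)]:
    d=k[b]-k[a];print(np.linalg.norm(d[:2]).round(4),"yaw",np.arctan2(-d[0],d[1]))
for a,b in [(0,1),(3,2)]:
    d=k[b]-k[a];print(np.linalg.norm(d),np.arctan2(d[1],d[0]))
from scipy.spatial.transform import Rotation as Ro
print(Ro.from_quat(monitor.observe()["tcp_rot"]).as_matrix()[:,1])
E
```

```text
[[0.3604 0.2644 0.024 ]
 [0.392  0.2608 0.024 ]
 [0.3851 0.2111 0.024 ]
 [0.3544 0.2144 0.024 ]] [0.373  0.2377 0.024 ]
0.0503 yaw -0.11820652680873445
0.0502 yaw -0.138429358869982
0.03181338029921051 -0.11111066733899785
0.030800174718092467 -0.10541952640057412
[ 0.99543332 -0.09545105  0.00126252]
```

Call:
send_rows([
  [0,0,-0.022,0.15,3.0,0,0.75],
  [0,0,0,0.02,3.1,-1,0.75],
  [0,0,0,0,0,-3,0.75],
  [0,0,0,0,0,-3,0.75],
  [0,0,0,0,0,-2.5,0.75],
  [0,0,0,0,0,-1.5,0.75],
  [0,0,0,0,0,0,0.75],
  [0,0,0,0,0,0,0.75],
])

```text
time_s: 16.65
tool_pos: [0.3739, 0.2375, 0.0853]
tcp_rot: [0.748, 0.664, -0.0, -0.0]
contact_force: [0.4, -0.3, -0.4]
gripper_width: 0.0654
```

Call:
send_rows([
  [0,0,0,-0.1,0,-0.7,0.75],
  [0,0,0,0,0,-0.3,0.75],
  [0,0,0,0,0,0,0.75],
])

```text
time_s: 16.9
tool_pos: [0.3728, 0.2378, 0.0753]
tcp_rot: [0.747, 0.664, 0.001, 0.0]
contact_force: [-0.1, 0.6, 0.0]
gripper_width: 0.0656
```

Call:
send_rows([
  [0,0,0,0,0,0,0.3],
  [0,0,0,0,0,0,0.3],
  [0,0,0,0,0,0,0.3],
  [0,0,0,0,0,0,0.3],
  [0,0,0,0,0,0,0.3],
  [0,0,0,0,0,0,0.3],
  [0,0,0,0,0,0,0.3],
  [0,0,0,0,0,0,0.3],
], squeeze=15)

```text
time_s: 17.57
tool_pos: [0.3723, 0.2378, 0.0748]
tcp_rot: [0.747, 0.665, -0.0, -0.0]
contact_force: [-0.0, -0.3, 0.6]
gripper_width: 0.0329
```

Gripped at 32.9 mm. Now I'll lift and look.

Call:
send_rows([
  [0,0,0,0,0,1.5,0.3],
  [0,0,0,0,0,3,0.3],
  [0,0,0,0,0,3.5,0.3],
  [0,0,0,0,0,3.5,0.3],
  [0,0,0,0,0,2,0.3],
  [0,0,0,0,0,0,0.3],
])

```text
time_s: 18.07
tool_pos: [0.375, 0.2389, 0.215]
tcp_rot: [0.747, 0.665, 0.004, 0.002]
contact_force: [0.9, 0.2, -0.1]
gripper_width: 0.0326
```

```bash
python3 - <<'E'
from h import *
s=monitor.observe();print(s["time_s"],s["tool_pos"],s["tcp_rot"],s["contact_force"],s["gripper_width"])
p=grab_frame("wrist"); cv2.imwrite("pics/w11.png",p["frame"]);np.save("w11.npy",p,allow_pickle=True)
for d in spot_point(p,"pack_center"): print(d,pix(p,d["location"]))
E
```

```text
18.0667 [0.3750191  0.23888749 0.21501173] [0.74718908 0.66459501 0.00442489 0.00154036] [ 0.88805123  0.17496508 -0.14826702] 0.03262304620399469
{'location': [0.3763, 0.2376, 0.1526], 'conf': 0.94} [320.25693723 249.98068274]
```

View pics/w11.png

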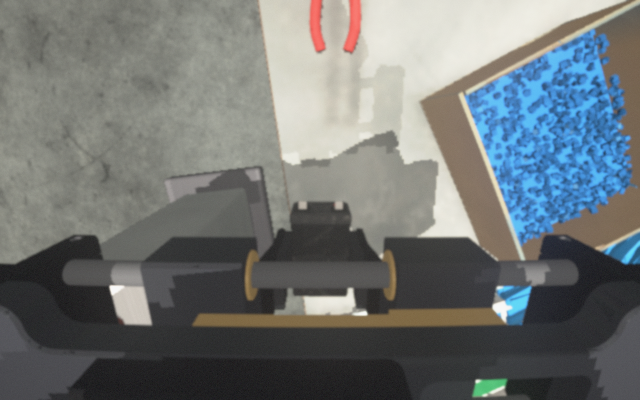

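The battery hangs straight and centred in the jaw, at (320,250) in the wrist view. I'll carry it to the lane.

Call:
send_rows([
  [0,0,0,0.49,-2.0,0,0.3],
  [0,0,-0.01,0.49,-3.9,0,0.3],
  [0,0,-0.01,0.49,-3.9,0,0.3],
  [0,0,-0.01,0.49,-3.9,0,0.3],
  [0,0,-0.01,0.49,-3.9,0,0.3],
  [0,0,-0.01,0.49,-3.9,0,0.3],
  [0,0,-0.01,0.49,-3.9,0,0.3],
  [0,0,-0.01,0.49,-3.9,0,0.3],
  [0,0,-0.01,0.49,-3.9,0,0.3],
  [0,0,0,0.49,-3.9,0,0.3],
])

```text
time_s: 19.0
tool_pos: [0.4199, -0.1347, 0.2074]
tcp_rot: [0.774, 0.634, -0.001, -0.002]
contact_force: [0.6, 0.4, -1.0]
gripper_width: 0.0327
```

Call:
send_rows([
  [0,0,0,0.5,-3.9,0,0.3],
  [0,0,0,0.5,-3.9,0,0.3],
  [0,0,0,0.45,-3.6,0,0.3],
  [0,0,0,0,-2.0,0,0.3],
  [0,0,0,0,0,0,0.3],
  [0,0,0,0,0,0,0.3],
])

```text
time_s: 19.5
tool_pos: [0.4345, -0.2674, 0.2071]
tcp_rot: [0.774, 0.633, -0.0, -0.002]
contact_force: [0.6, -0.8, -0.8]
gripper_width: 0.0329
```

```bash
python3 - <<'E'
from h import *
from scipy.spatial.transform import Rotation as Ro
s=monitor.observe();print(s["time_s"],s["tool_pos"],Ro.from_quat(s["tcp_rot"]).as_matrix()[:,1:].round(4).tolist(),s["contact_force"],s["gripper_width"])
p=grab_frame("wrist"); cv2.imwrite("pics/w12.png",p["frame"]);np.save("w12.npy",p,allow_pickle=True)
for t in ["pack_center","lane","orange_stop"]:
  for d in spot_point(p,t): print(t,d,pix(p,d["location"]))
E
```

```text
19.5 [ 0.43450911 -0.26737976  0.20706144] [[0.9802, -0.0036], [-0.1981, 0.0033], [-0.0042, -1.0]] [ 0.6455561  -0.77536828 -0.84739217] 0.03285032805708856
lane {'location': [0.4398, -0.2624, 0.0064], 'conf': 0.69} [323.91152877 185.41031587]
orange_stop {'location': [0.4446, -0.2323, 0.0282], 'conf': 0.81} [322.91880364 159.23258692]
```

View pics/w12.png

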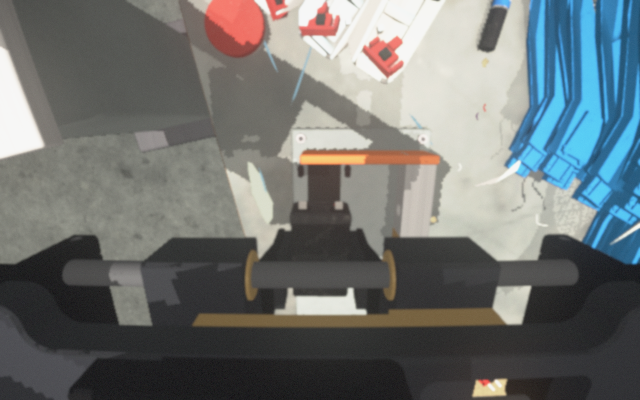

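Call:
send_rows([
  [0,0,0,0.4,0.05,-2,0.3],
  [0,0,0,0,0,-3,0.3],
  [0,0,0,0,0,-3,0.3],
  [0,0,0,0,0,-1.8,0.3],
  [0,0,0,0,0,0,0.3],
  [0,0,0,0,0,0,0.3],
])

```text
time_s: 20.2
tool_pos: [0.4393, -0.2653, 0.111]
tcp_rot: [0.773, 0.635, -0.0, -0.001]
contact_force: [0.0, -0.2, -0.5]
gripper_width: 0.0326
```

```bash
python3 - <<'E'
from h import *
s=monitor.observe();print(s["time_s"],s["tool_pos"],s["contact_force"])
p=grab_frame("wrist"); cv2.imwrite("pics/w13.png",p["frame"])
t=grab_frame("scene");cv2.imwrite("pics/s13.png",cv2.resize(t["frame"][220:300,310:420],(800,582),interpolation=cv2.INTER_CUBIC))
E
```

```text
20.2 [ 0.43933806 -0.26531775  0.11102173] [ 0.03234798 -0.19413216 -0.5127471 ]
```

View pics/w13.png

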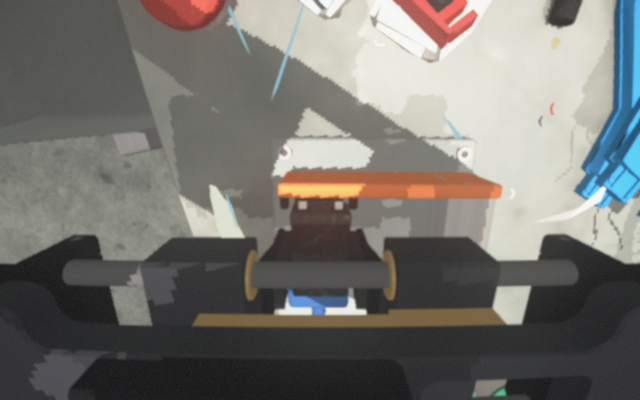

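View pics/s13.png

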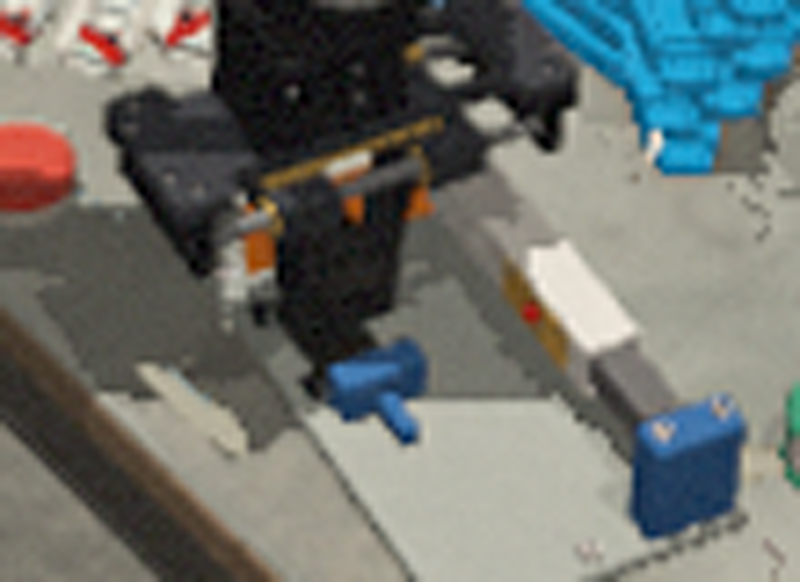

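Call:
send_rows([
  [0,0,0,-0.06,-0.26,0,0.3],
  [0,0,0,0,0,-0.8,0.3],
  [0,0,0,0,0,-0.8,0.3],
  [0,0,0,0,0,-0.5,0.3],
  [0,0,0,0,0,-0.3,0.3],
  [0,0,0,0,0,0,0.3],
  [0,0,0,0,0,0,0.3],
])

```text
time_s: 20.88
tool_pos: [0.439, -0.2692, 0.0873]
tcp_rot: [0.773, 0.634, -0.0, -0.001]
contact_force: [-0.3, 0.0, -0.6]
gripper_width: 0.0331
```

Call:
send_rows([
  [0,0,0,0,0,-0.15,0.3],
  [0,0,0,0,0,0,0.3],
])

```text
time_s: 21.05
tool_pos: [0.4393, -0.2694, 0.0863]
tcp_rot: [0.773, 0.634, 0.0, 0.0]
contact_force: [-0.4, -0.3, -1.2]
gripper_width: 0.0328
```

Call:
send_rows([
  [0,0,0,0,0,-0.12,0.3],
  [0,0,0,0,0,-0.03,0.3],
  [0,0,0,0,0,0,0.3],
])

```text
time_s: 21.3
tool_pos: [0.4393, -0.2694, 0.0849]
tcp_rot: [0.773, 0.634, 0.0, 0.0]
contact_force: [-0.0, -0.7, -1.3]
gripper_width: 0.033
```

Call:
send_rows([
  [0,0,0,0,0,-0.06,0.3],
  [0,0,0,0,0,0,0.3],
])

```text
time_s: 21.47
tool_pos: [0.4394, -0.2695, 0.0848]
tcp_rot: [0.773, 0.634, -0.0, -0.0]
contact_force: [-2.4, 1.1, 4.4]
gripper_width: 0.0328
```

Contact with the plate (Fz +4.4 N). I'll let go gently and rise.

Call:
send_rows([
  [0,0,0,0,0,0.03,0.55],
  [0,0,0,0,0,0,0.55],
  [0,0,0,0,0,0,0.55],
  [0,0,0,0,0,0,0.55],
  [0,0,0,0,0,0,0.55],
  [0,0,0,0,0,0,0.55],
])

```text
time_s: 21.97
tool_pos: [0.4392, -0.2694, 0.0844]
tcp_rot: [0.773, 0.634, -0.0, -0.0]
contact_force: [-0.4, -0.5, 0.3]
gripper_width: 0.0473
```

Call:
send_rows([
  [0,0,0,0,0,1,0.55],
  [0,0,0,0,0,2.5,0.55],
  [0,0,0,0,0,3.5,0.55],
  [0,0,0,0,0,3.5,0.55],
  [0,0,0,0,-1.5,3.5,0.55],
  [0,0,0,0,-3,2.5,0.55],
  [0,0,0,0,0,0,0.55],
  [0,0,0,0,0,0,0.55],
])

```text
time_s: 22.63
tool_pos: [0.44, -0.3162, 0.2525]
tcp_rot: [0.774, 0.633, 0.0, 0.003]
contact_force: [0.9, 0.5, -1.0]
gripper_width: 0.0482
```

```bash
python3 look.py s14; python3 - <<'E'
from h import *
p=grab_frame("wrist"); cv2.imwrite("pics/w14.png",p["frame"]);np.save("w14.npy",p,allow_pickle=True)
for t in ["pack_center","lane","orange_stop","blue_stop"]:
  for d in spot_point(p,t)[:2]: print(t,d,pix(p,d["location"]))
c,s=np.cos(-.198),np.sin(-.198);u=pix(p,(.4385,-.266,.03)).astype(int);print(u)
x0=max(u[0]-80,0);y0=max(u[1]-60,0);print(x0,y0)
cv2.imwrite("pics/w14c.png",cv2.resize(p["frame"][y0:y0+120,x0:x0+160],(800,600),interpolation=cv2.INTER_CUBIC))
E
```

```text
[-0.22345677  0.61559676 -1.29748281] [-0.10643419  0.01374259  0.00269197] 22.6833 [ 0.43915249 -0.31466354  0.25017582]
pack_center {'location': [0.4406, -0.2698, 0.0208], 'conf': 0.9} [312.24585285 145.21731455]
lane {'location': [0.4384, -0.2606, 0.0083], 'conf': 0.77} [308.98396208 136.58530833]
orange_stop {'location': [0.4445, -0.2309, 0.0278], 'conf': 0.83} [308.18320543 108.4458346 ]
blue_stop {'location': [0.4317, -0.3031, 0.0207], 'conf': 0.77} [310.55098393 175.74932826]
[309 142]
229 82
```

View pics/w14c.png

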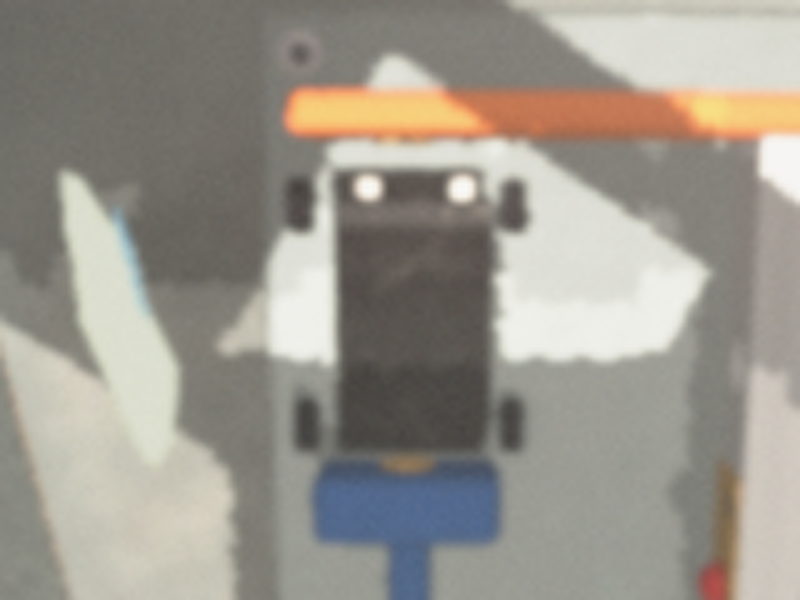

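View pics/s14.png

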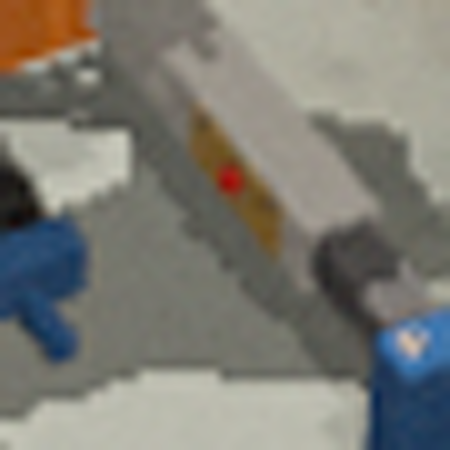

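```bash
python3 - <<'E'
from h import *
p=np.load("w14.npy",allow_pickle=True).item()
C=lambda u,v:(229+u/5-.4,82+v/5-.4)
k=np.array([ray(p,C(*uv),.034) for uv in [(338,222),(492,222),(486,448),(338,450)]])
th=-.198;c,s=np.cos(th),np.sin(th);o=np.array([.437,-.265])
L=lambda w:np.round(((c*(w[0]-o[0])+s*(w[1]-o[1]))*1e3,(-s*(w[0]-o[0])+c*(w[1]-o[1]))*1e3),1)
print([L(w) for w in k],L(k.mean(0)))
g=[L(ray(p,C(*uv),.018)) for uv in [(299,204),(513,205),(308,425),(512,424)]];print(g,np.mean(g,0))
print("orange",L(ray(p,C(340,136),.06)),"blue",L(ray(p,C(400,470),.034)))
for a,b in [(3,0),(2,1)]:
    d=k[b]-k[a];print("yaw rel",np.arctan2(-d[0],d[1])-th)
print(monitor.observe()["contact_force"])
E
```

```text
[array([-11.8,  17.1]), array([20.3, 17.1]), array([ 19.3, -30.7]), array([-12.8, -31.1])] [ 3.8 -6.9]
[array([-21.5,  20.5]), array([25.3, 20.3]), array([-20.9, -28.3]), array([ 25.6, -28.1])] [ 2.125 -3.9  ]
orange [-9.1 33.7] blue [  0.6 -35.6]
yaw rel -0.021446476963182942
yaw rel -0.020953219057829597
[-0.14883664 -0.32776506 -0.95779227]
```

```bash
python3 -c "
from h import *
print(workorder.job_done())"
```

```text
the job is handed in; nothing more can be done
None
```

The sleeve is locked in the next hole and the battery lies in the lane between the stops. I handed the job in at about 22.7 s, and it returned no verdict.

**Sleeve:** I pinched the sleeve at the button with 12–14 N and drew it out until the button showed bright red through the brass hole, at about 47 mm. The highest pull I read was about 6 N, and it was 1.6 N when I stopped. I then let go.

**Battery:** I gripped it across its width, set it on the plate until it just touched, opened the jaws and rose clear.

**Last checks from the pictures:**
- **Button:** it is still out through the brass plate.
- **Across the lane:** the battery is about 2 mm off the centre line (6 mm allowed).
- **Along the lane:** it is about 4–7 mm toward the blue stop (15 mm allowed). This is uncertain because it depends on whether the terminals count in the battery's length.
- **Angle:** it is about 0.02 rad off the lane (0.08 allowed).
- **Height and tilt:** I did not measure these beyond setting it on the plate. The network put the battery's middle at 20.8 mm over the bench, against 22 mm expected.
- **Robot:** the hand is clear, and the force readings are only noise.

**Disagreement:** the network's estimate of the lane point lies about 5 mm further toward the orange stop than mine from the guides and stops. The battery is within tolerance by either one.

I touched no bystander as far as the forces and pictures show, but I did not measure their positions again at the end.

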